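# Load the hole saws onto the carry rack by size

### The arm

A 7-joint arm with a two-finger parallel gripper is mounted at the origin on a cart in front of the work surface, level with it; the furniture and walls round the work are solid. World frame = base frame: x ahead of the robot, y to its left, z up, the work surface at z = 0. Lengths are in m, angles in rad, forces in N, time in s.
With the tool pointing down it reaches from about 0.425 to 0.925 m from the base axis. Payload 6.8 kg.
Tool frame: the origin (TCP) lies on the mounting face of the last link; the fingertips stand 173 mm ahead of it and the grasp point (between the pads) lies 155 mm ahead of it; z points along the fingers, y is the line along which they close (so a half turn about z gives the same grasp; the last joint's range is limited). The gripper opens to 85 mm and grips with 20 to 120 N. Pads are 22 mm wide; open, the fingers measure 114 mm over their backs; the gripper's body (76 mm by 85 mm) begins 54 mm behind the grasp point. The pads swing forward as they close: fully open they stand 13 mm farther back than shut.
Start: joints at [-0.108, 0.477, 0.022, 1.555, -0.011, 1.109, -0.083], TCP at [0.675, 0, 0.405] pointing down, gripper open.
Joint ranges: [-2.96, 2.96], [-0.34, 2.1], [-1.41, 1.46], [0.24, 2.44], [-1.37, 4.51], [0.17, 1.92], [-2.96, 2.96]. Speed limits (rad/s): [2.39, 2.39, 3.14, 3.14, 3.14, 3.14, 3.14].

### API

Orientations are given as a unit quaternion [w, x, y, z].
In Python, from station import bot gives the robot as it stands. The module is installed in compiled form; this text tells all that it offers.
- The arm moves only by the shell command python3 -m pendant 'ROWS' [FORCE]. ROWS is JSON, a list of rows, each a list of 5 numbers: the finger opening in m, from 0 to 0.0854, then the shift along the tool's x, y, z in m, then the turn about the tool's z in degrees. In form: [[jaw, x, y, z, yaw], ...]. A call has 1 to 12 rows; each row shifts and turns the commanded pose from where the row before left it, along the tool's axes as they then stand; what a row does not reach is not made up. A row lasts 1/12 s, in which the tool goes at most 41.7 mm and 7.16 degrees, less where a joint would pass 70% of its speed; a pose out of reach is approached as far as the arm can. A call with a gripper value outside its range is refused whole. The fingers move at their own pace and stop on an object; FORCE is the grip in N (left out, the last holds). Time passes only in rows, so rows that do not move let the fingers close. It gives the time, the measured TCP pose, the force, the opening and the grip force at its end, in the units of the state.
- bot.get_obs(): the state, without advancing time (a new reading comes with each control period).
- bot.read_camera(name): name is "scene" or "side" or "wrist"; returns (picture, depth): 400x640x3 uint8, blue, green, red; 400x640 float32, m along the optical axis (not along the pixel's ray), 0 where there is no reading.
- bot.camera_model(name): a dict with "intrinsics" (3x3 intrinsics, pixels), "dist_coeffs" ([k1, k2, p1, p2, k3] as OpenCV has them; the pictures are not rectified), "R" (3x3) and "t" (3): a world point X has camera coordinates R X + t. Camera axes: x right, y down, z forward; pixel columns grow to the right and rows downward; lengths in m; the calibration is good to about 2 mm. A picture is of the moment at which its call begins: read the wrist's pose just before it. camera_model takes no time and is no camera call; for the wrist camera it gives the pose at the moment of the call.
- bot.hand_in(): hands the job in; it is judged then, once.
Trained networks look in the newest picture that a camera, given by its name, has taken for a name from the list of things; names that differ only in an ending like _2 or _b are one class to them, and where a whole thing is asked for, a point or a joint stands for the part that bears it (a point fixed in the world has none). Each returns a list of dicts, best first, with "score" (0 to 1); they miss things now and then, are a little off and sometimes report something else, mostly with a low value. They report only what shows in the picture. A call takes as long as a camera call. They do not tell look-alikes from the thing itself.
- bot.boxes_of(name, camera): "at" ([column, row] in pixels, amid what is visible of it).
- bot.trace(name, camera): "mask" (400x640 bool, what is visible of it) and "at" ([column, row] in pixels, amid what is visible of it).
- bot.pinpoint(name, camera): "at" ([column, row] in pixels: a listed point, or the origin of a listed thing).
The state is a dict: "t": time; "q": joint angles; "joint_vel": joint speeds; "joint_torque": joint torques, N m; "eef_pos": TCP position; "tool_rot": TCP orientation; "contact_force": force on the tool from outside, world axes, zero at the start; "torque": the same for the moment, N m; "gripper_width": opening from 0.0 (shut) to 1.0 (fully open); "grasp_force": force on a finger pad.
Only numpy, scipy, OpenCV 4.12 (cv2) and the standard library are available. Lean on these libraries where they do the work, as an engineer would, in place of code of your own. Each camera call takes 0.05 s, during which the arm holds its last target. There are 200 camera calls.

### The job

Move the four hole saws from the bench rack to the empty plywood carry rack, one standing fully down over each post, teeth on the board, in order of size: the largest on the post next to the pull handle, then smaller and smaller to the smallest at the far end. Leave the marker and the pliers where they lie.

Things in the scene. Friction and masses are not known exactly. Their poses are not given: they have to be found in the camera images.
- saw_32: Hole saw, 32 mm outside diameter. Dark steel cup standing teeth down, 42 mm high, open below (bore 26 mm, inner depth 37 mm); on its closed top a bright hexagon collar 6 mm high, 19 mm wide, then a bright round adapter 16 mm thick, 28 mm long, to grip from above; 76 mm high in all. Origin: centre of the toothed underside, z up. Starts over any post of the bench rack.
- saw_42: Hole saw, 42 mm outside diameter. Dark steel cup standing teeth down, 42 mm high, open below (bore 36 mm, inner depth 37 mm); on its closed top a bright hexagon collar 6 mm high, 19 mm wide, then a bright round adapter 16 mm thick, 28 mm long, to grip from above; 76 mm high in all. Origin: centre of the toothed underside, z up. Starts over any post of the bench rack.
- saw_52: Hole saw, 52 mm outside diameter. Dark steel cup standing teeth down, 42 mm high, open below (bore 46 mm, inner depth 37 mm); on its closed top a bright hexagon collar 6 mm high, 19 mm wide, then a bright round adapter 16 mm thick, 28 mm long, to grip from above; 76 mm high in all. Origin: centre of the toothed underside, z up. Starts over any post of the bench rack.
- saw_62: Hole saw, 62 mm outside diameter. Dark steel cup standing teeth down, 42 mm high, open below (bore 56 mm, inner depth 37 mm); on its closed top a bright hexagon collar 6 mm high, 19 mm wide, then a bright round adapter 16 mm thick, 28 mm long, to grip from above; 76 mm high in all. Origin: centre of the toothed underside, z up. Starts over any post of the bench rack.
- bench_rack: Source rack: dark wooden board with pale posts, each carrying one hole saw at the start. Board top 20 mm above the bench, 70 mm (x) by 320 mm (y). Four round posts, 9 mm thick, tops 49.5 mm above the bench, at x = 0, y = -112.5, -37.5, 37.5, 112.5 mm. Origin: centre of its underside; y along the row, z up. Fixed.
- carry_rack: Target rack: pale plywood board with steel posts, empty at the start; one end has a pull handle. Board top 20 mm above the bench, 70 mm (x) by 320 mm (y). Four round posts, 9 mm thick, tops 49.5 mm above the bench, at x = 0, y = -112.5, -37.5, 37.5, 112.5 mm. Origin: centre of its underside; y along the row, z up. Fixed.
- pull_handle: Dark steel bow handle on a plywood end piece (70 x 22 x 24 mm; bow top 55 mm above the bench) at one end of the carry rack, at y = +171 or -171 mm in the rack's frame; the other end has a plain 24 mm high strip. Origin: centre of its underside. Fixed.
- marker: Bystander: red and white marker pen, 17 x 135 x 16 mm, lying on the robot's side of the bench rack. Origin: centre of its underside.
- pliers: Bystander: pliers with red handles, 60 x 186 x 14 mm, lying on the robot's side of the carry rack. Origin: centre of its underside.
Not all that is in view belongs to the job. What is shaped like the saw_62 but turquoise or yellow is not meant.

How it is judged:
By the outcome, as a careful person would: the job done as asked, in the order asked, and still so for the second after the job is handed in, with the robot touching nothing.
It also fails if it takes over 99 s, if anything falls off the work surface, if the arm or the gripper's body presses on something with over 40 N, if the wrist force passes 120 N, or if a joint passes its speed limit or range.

## Working session

There is one attempt and no reset: what is moved stays moved. The work goes in short steps, Python scripts to look and compute and a shell command to move; the robot and the scene stay as the last step left them, time stands still between calls to the robot, and variables do not carry over. Pictures are saved under pics/ and viewed, at most 14 in all, crops included, and the job is handed in when it is done.

```bash
mkdir -p pics
python3 - <<'E'
from station import bot
import cv2,numpy as np
o=bot.get_obs();print({k:np.round(v,3).tolist() for k,v in o.items()})
for c in("scene","side","wrist"):
    m=bot.camera_model(c);p,d=bot.read_camera(c);cv2.imwrite(f"pics/{c}0.png",p)
    print(c,np.round(m["R"],3).tolist(),np.round(m["t"],3),np.round(m["intrinsics"],1).tolist(),m["dist_coeffs"],(d>0).mean())
    if c!="wrist" or 1:
        for n in("saw_32","saw_42","saw_52","saw_62","pull_handle","carry_rack","bench_rack"):
            print(n,[(np.round(x["at"]).tolist(),round(x["score"],2)) for x in bot.boxes_of(n,c)][:5])
E
```

```text
{'t': 0.0, 'q': [-0.108, 0.478, 0.022, 1.556, -0.012, 1.109, -0.083], 'joint_vel': [0.0, 0.002, 0.002, -0.001, -0.001, -0.0, 0.001], 'joint_torque': [-0.001, -59.644, 1.608, -28.119, 0.012, 0.009, 0.0], 'eef_pos': [0.675, 0.0, 0.404], 'tool_rot': [-0.001, 0.707, 0.707, -0.001], 'contact_force': [-0.261, 0.534, -0.855], 'torque': [0.007, 0.012, 0.008], 'grasp_force': 0.0, 'gripper_width': 1.002}
scene [[0.663, -0.749, 0.014], [-0.446, -0.41, -0.795], [0.602, 0.521, -0.606]] [-0.31   0.254  0.785] [[402.8, 0.0, 321.3], [0.0, 402.8, 201.4], [0.0, 0.0, 1.0]] [-0.09986288  0.          0.          0.          0.        ] 0.99609375
saw_32 [([448.0, 267.0], 0.89), ([397.0, 230.0], 0.82), ([410.0, 291.0], 0.78), ([377.0, 218.0], 0.76), ([308.0, 227.0], 0.63)]
saw_42 [([448.0, 267.0], 0.89), ([397.0, 230.0], 0.82), ([410.0, 291.0], 0.78), ([377.0, 218.0], 0.76), ([308.0, 227.0], 0.63)]
saw_52 [([448.0, 267.0], 0.89), ([397.0, 230.0], 0.82), ([410.0, 291.0], 0.78), ([377.0, 218.0], 0.76), ([308.0, 227.0], 0.63)]
saw_62 [([448.0, 267.0], 0.89), ([397.0, 230.0], 0.82), ([410.0, 291.0], 0.78), ([
[... 933 characters left out ...]
ndle [([336.0, 201.0], 0.85)]
carry_rack [([333.0, 168.0], 0.91)]
bench_rack [([348.0, 296.0], 0.87), ([358.0, 274.0], 0.66)]
wrist [[1.0, 0.0, -0.0], [0.0, -0.952, 0.306], [-0.0, -0.306, -0.952]] [-0.675 -0.039  0.38 ] [[342.0, 0.0, 323.0], [0.0, 342.0, 197.0], [0.0, 0.0, 1.0]] [0.02163997 0.         0.         0.         0.        ] 0.9958203125
saw_32 [([65.0, 180.0], 0.84), ([175.0, 275.0], 0.72)]
saw_42 [([65.0, 180.0], 0.84), ([175.0, 275.0], 0.72)]
saw_52 [([65.0, 180.0], 0.84), ([175.0, 275.0], 0.72)]
saw_62 [([65.0, 180.0], 0.84), ([175.0, 275.0], 0.72)]
pull_handle [([155.0, 124.0], 0.83), ([156.0, 52.0], 0.39)]
carry_rack [([153.0, 54.0], 0.71)]
bench_rack [([209.0, 256.0], 0.85)]
```

View pics/scene0.png

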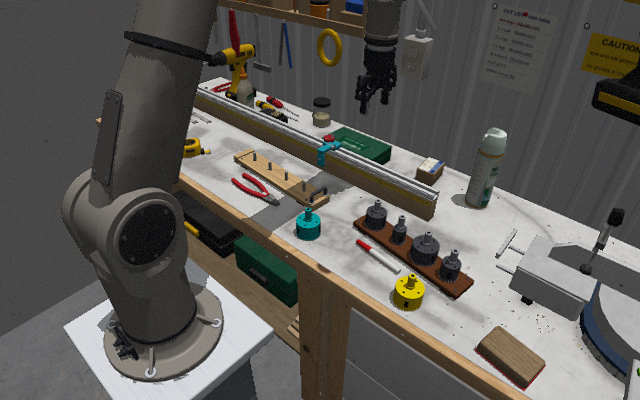

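View pics/side0.png

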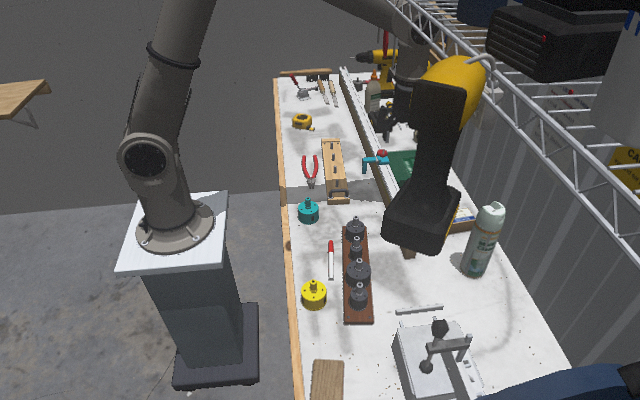

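View pics/wrist0.png

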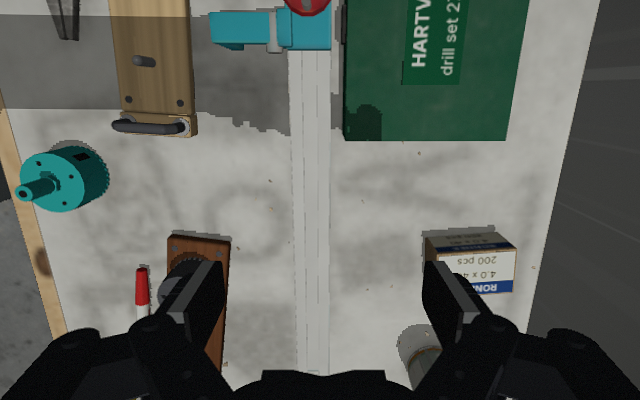

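The scene picture shows four dark saws on the brown rack at (377,215), (399,230), (425,248), (451,266). The turquoise (308,226) and yellow (409,292) cups are look-alikes and are not meant. The empty plywood rack is at (280,177), with its handle at (318,194), the end nearer the bench rack. A fence runs behind both racks.

```bash
cat > h.py <<'E'
from station import bot
import cv2,numpy as np
def cloud(c):
    m=bot.camera_model(c);p,d=bot.read_camera(c)
    K=np.array(m["intrinsics"]);v,u=np.mgrid[0:400,0:640]
    uv=np.stack([u,v],-1).reshape(-1,1,2).astype(float)
    n=cv2.undistortPoints(uv,K,np.array(m["dist_coeffs"])).reshape(400,640,2)
    X=np.dstack([n,np.ones((400,640))])*d[...,None]
    R=np.array(m["R"]);W=(X-np.array(m["t"]))@R
    W[d<=0]=np.nan
    return p,W,m
E
python3 - <<'E'
from h import *
for c,pts in(("scene",[(377,205),(402,220),(427,235),(453,254),(280,177),(318,189),(255,155),(270,163),(285,172),(297,178),(330,150),(400,185),(270,115),(435,200)]),("side",[(357,222),(357,240),(359,262),(359,286),(325,150),(337,195),(380,160),(372,155),(350,90)])):
    p,W,m=cloud(c)
    for u,v in pts: print(c,(u,v),np.round(W[v,u],3))
E
```

```text
scene (377, 205) [ 0.516 -0.136  0.089]
scene (402, 220) [ 0.504 -0.214  0.094]
scene (427, 235) [ 0.497 -0.283  0.094]
scene (453, 254) [ 0.484 -0.354  0.091]
scene (280, 177) [0.509 0.199 0.022]
scene (318, 189) [0.505 0.045 0.055]
scene (255, 155) [0.523 0.324 0.04 ]
scene (270, 163) [0.517 0.249 0.045]
scene (285, 172) [0.508 0.175 0.05 ]
scene (297, 178) [0.541 0.16  0.02 ]
scene (330, 150) [0.644 0.123 0.085]
scene (400, 185) [ 0.643 -0.122  0.077]
scene (270, 115) [0.726 0.475 0.057]
scene (435, 200) [ 0.665 -0.217  0.063]
side (357, 222) [ 0.53  -0.137  0.082]
side (357, 240) [ 0.514 -0.216  0.095]
side (359, 262) [ 0.505 -0.291  0.097]
side (359, 286) [ 0.491 -0.36   0.097]
side (325, 150) [0.5   0.313 0.025]
side (337, 195) [0.505 0.052 0.024]
side (380, 160) [0.651 0.11  0.106]
side (372, 155) [0.649 0.204 0.062]
side (350, 90) [0.654 0.665 0.09 ]
```

```bash
python3 -m pendant '[[0.085,-0.02,-0.035,0,0],[0.085,-0.02,-0.035,0,0],[0.085,-0.02,-0.035,0,0],[0.085,-0.02,-0.035,0,0],[0.085,-0.02,-0.035,0,0],[0.085,-0.02,0,0,0],[0.085,0,0,0,0],[0.085,0,0,0,0]]' 60
cat > m.py <<'E'
from h import *
import sys
def look(tag):
    p,W,m=cloud("wrist");cv2.imwrite(f"pics/{tag}.png",p);np.savez(f"{tag}.npz",p=p,W=W,R=m["R"],t=m["t"]);return p,W,m
def height_blobs(W,lo,hi,box):
    x0,x1,y0,y1=box
    M=((W[...,2]>lo)&(W[...,2]<hi)&(W[...,0]>x0)&(W[...,0]<x1)&(W[...,1]>y0)&(W[...,1]<y1)).astype(np.uint8)
    n,l,s,c=cv2.connectedComponentsWithStats(M)
    for i in range(1,n):
        if s[i,4]<15: continue
        P=W[l==i];ctr,r=cv2.minEnclosingCircle(P[:,:2].astype(np.float32))
        print(np.round(c[i]),s[i,4],"mean",np.round(P.mean(0),4),"circ",np.round(ctr,4),round(r,4),"zmax",round(P[:,2].max(),4))
E
python3 - <<'E'
from m import *
p,W,m=look("w1")
height_blobs(W,.088,.11,(.44,.56,-.45,-.05)); print(); height_blobs(W,.055,.067,(.44,.58,-.45,-.05))
print("carry");height_blobs(W,.043,.054,(.44,.58,0,.4))
E
```

```text
t: 1.97
eef_pos: [0.4998, -0.121, 0.4052]
tool_rot: [0.0, 0.708, 0.706, 0.0]
contact_force: [0.4, -0.4, -0.2]
gripper_width: 0.999
grasp_force: 0.0
[353. 196.] 279 mean [ 0.5252 -0.1307  0.095 ] circ [ 0.5258 -0.1316] 0.0081 zmax 0.0979
[338. 275.] 249 mean [ 0.5132 -0.2075  0.0949] circ [ 0.5132 -0.2086] 0.0082 zmax 0.0975
[329. 341.] 227 mean [ 0.5057 -0.2809  0.0943] circ [ 0.5057 -0.2827] 0.0083 zmax 0.0973

[349. 184.] 1837 mean [ 0.5249 -0.129   0.0616] circ [ 0.5256 -0.1315] 0.026 zmax 0.0668
[336. 254.] 502 mean [ 0.5129 -0.2034  0.0614] circ [ 0.513  -0.2084] 0.0165 zmax 0.0669
[328. 316.] 1931 mean [ 0.5049 -0.2776  0.0615] circ [ 0.5051 -0.2834] 0.0318 zmax 0.067
[317. 365.] 528 mean [ 0.4931 -0.3428  0.0609] circ [ 0.4924 -0.3509] 0.021 zmax 0.067
carry
```

View pics/w1.png

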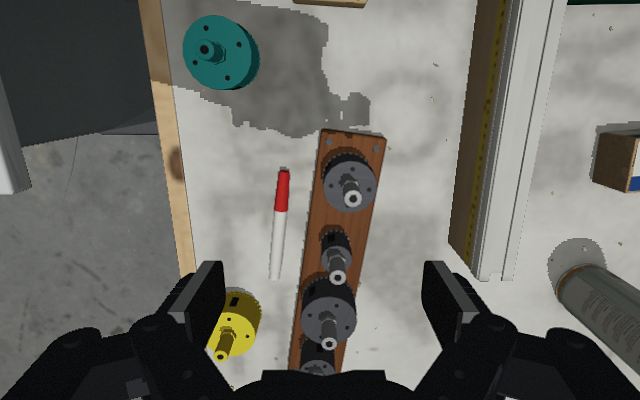

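The picture shows the four saws on the brown rack. Their adapter tops are at (353,196), (338,275), (329,341) and about (318,368). Radii by depth, from the top down, are 26, 16.5, 31.8 and 21 mm, so they are saw_52, saw_32, saw_62 and saw_42. The turquoise cup (220,52) and yellow cup (237,325) are left alone.

```bash
python3 -m pendant '[[0.085,-0.035,0,0,4],[0.085,-0.035,0,0,4.6],[0.085,-0.03,0,0,0],[0.085,-0.02,0,0,0],[0.085,0,0,0,0],[0.085,0,0,0,0]]' 60
python3 - <<'E'
from m import *
p,W,m=look("w2")
height_blobs(W,.088,.11,(.44,.56,-.45,-.05)); print(); height_blobs(W,.055,.067,(.44,.58,-.45,-.05))
# two-view triangulation check of the saw_62 adapter, w1 px vs w2
o=bot.get_obs();R=m["R"];print(np.round(m["R"],3).tolist())
for n in("saw_62",): print([(np.round(x["at"]).tolist(),round(x["score"],2)) for x in bot.boxes_of(n,"wrist")])
h,w=180,240;cv2.imwrite("pics/c2.png",cv2.resize(p[100:300,230:430],None,fx=2.8,fy=2.8))
E
```

```text
t: 2.52
eef_pos: [0.4909, -0.2393, 0.4045]
tool_rot: [-0.0, 0.758, 0.652, 0.0]
contact_force: [1.2, 0.6, -0.5]
gripper_width: 0.992
grasp_force: 0.0
[348.  43.] 382 mean [ 0.5251 -0.1328  0.0958] circ [ 0.5253 -0.1326] 0.0079 zmax 0.098
[345. 146.] 305 mean [ 0.5132 -0.2082  0.0954] circ [ 0.5133 -0.2088] 0.0079 zmax 0.0979
[347. 229.] 271 mean [ 0.5056 -0.2815  0.0949] circ [ 0.5053 -0.2826] 0.0082 zmax 0.0981
[343. 300.] 246 mean [ 0.4925 -0.3535  0.0947] circ [ 0.4923 -0.3549] 0.0083 zmax 0.0975

[345.  46.] 2766 mean [ 0.5252 -0.1319  0.062 ] circ [ 0.5256 -0.1321] 0.026 zmax 0.067
[342. 137.] 562 mean [ 0.5127 -0.2055  0.0618] circ [ 0.5131 -0.2086] 0.016 zmax 0.0669
[345. 213.] 2560 mean [ 0.5057 -0.2796  0.0616] circ [ 0.5057 -0.2828] 0.0311 zmax 0.067
[341. 278.] 872 mean [ 0.4928 -0.3499  0.0615] circ [ 0.4925 -0.3555] 0.0212 zmax 0.0669
[[0.989, -0.15, -0.0], [-0.142, -0.941, 0.306], [-0.046, -0.302, -0.952]]
[([339.0, 272.0], 0.97), ([346.0, 139.0], 0.96), ([344.0, 211.0], 0.92), ([241.0, 242.0], 0.65), ([346.0, 49.0], 0.62)]
```

View pics/c2.png

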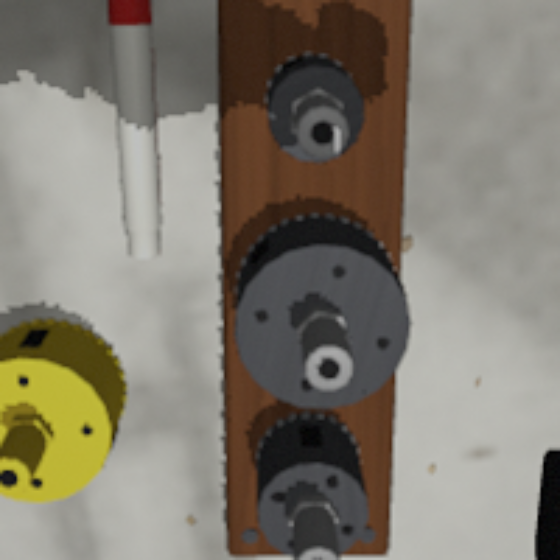

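The crop shows the dark saw_62 at the middle (325,330), the widest one at 62 mm. The smaller dark saws sit above and below it, and the yellow look-alike (50,420) is off the rack. The two views agree to about 1 mm, with the adapter top at z 0.097. Going for saw_62.

```bash
python3 -m pendant '[[0.085,-0.0205,0.0105,0,0],[0.085,-0.0202,0.0104,0.02,0],[0.085,0,0,0.035,0],[0.085,0,0,0.035,0],[0.085,0,0,0.035,0],[0.085,0,0,0.025,0],[0.085,0,0,0.0115,0],[0.085,0,0,0,0]]' 60
python3 - <<'E'
from h import *
o=bot.get_obs();P=o["eef_pos"];w,a,b,_=o["tool_rot"]
d=np.array([.5055,-.2827])-P[:2];X=np.array([a*a-b*b,2*a*b]);Y=np.array([2*a*b,b*b-a*a]);print(np.round(P,4),d@X,d@Y)
E
```

```text
t: 3.28
eef_pos: [0.5046, -0.2806, 0.2406]
tool_rot: [-0.002, 0.757, 0.653, -0.001]
contact_force: [0.3, 0.0, 0.8]
gripper_width: 0.996
grasp_force: 0.0
[ 0.5046 -0.2806  0.2406] -0.001919625962715814 0.0011912614536137265
```

```bash
python3 -m pendant '[[0.085,-0.002,0.001,-0.0025,0],[0.0,0,0,0,0],[0.0,0,0,0,0],[0.0,0,0,0,0],[0.0,0,0,0,0],[0.0,0,0,0,0],[0.0,0,0,0,0],[0.0,0,0,0,0],[0.0,0,0,0,0]]' 70
```

```text
t: 4.03
eef_pos: [0.5054, -0.2849, 0.2464]
tool_rot: [0.0, 0.758, 0.652, 0.0]
contact_force: [-0.8, 1.4, 6.3]
gripper_width: 0.162
grasp_force: 68.2
```

```bash
python3 -m pendant '[[0,0,0,-0.03,0],[0,0,0,-0.04,0],[0,0,0,-0.04,0],[0,0,0,-0.04,0],[0,0.035,0.003,0,0],[0,0.04,0.003,0,0],[0,0.04,0.004,0,0],[0,0.04,0.004,0,0],[0,0.04,0.004,0,0],[0,0.04,0.004,0,0],[0,0.04,0,0,0],[0,0.04,0,0,0]]' 70
python3 -m pendant '[[0,0.04,0,0,0],[0,0.04,0,0,0],[0,0.03,0,0,-4.6],[0,0,0,0,0],[0,0,0,0,0],[0,0,0,0,0]]' 70
python3 - <<'E'
from m import *
p,W,m=look("w3")
height_blobs(W,.040,.054,(.42,.58,0.08,.4))
E
```

```text
t: 5.03
eef_pos: [0.574, 0.0252, 0.3953]
tool_rot: [-0.0, 0.758, 0.652, -0.0]
contact_force: [0.8, 0.4, -2.9]
gripper_width: 0.16
grasp_force: 69.2
t: 5.53
eef_pos: [0.5905, 0.1313, 0.3951]
tool_rot: [0.0, 0.732, 0.682, -0.001]
contact_force: [-0.5, 0.1, -2.2]
gripper_width: 0.16
grasp_force: 69.1
[232.  43.] 122 mean [0.5203 0.2505 0.0472] circ [0.5199 0.2479] 0.0032 zmax 0.0509
[239. 131.] 89 mean [0.5154 0.1769 0.0471] circ [0.5144 0.1767] 0.0046 zmax 0.0503
[245. 207.] 78 mean [0.5103 0.1031 0.0467] circ [0.5094 0.1013] 0.0044 zmax 0.05
```

View pics/w3.png

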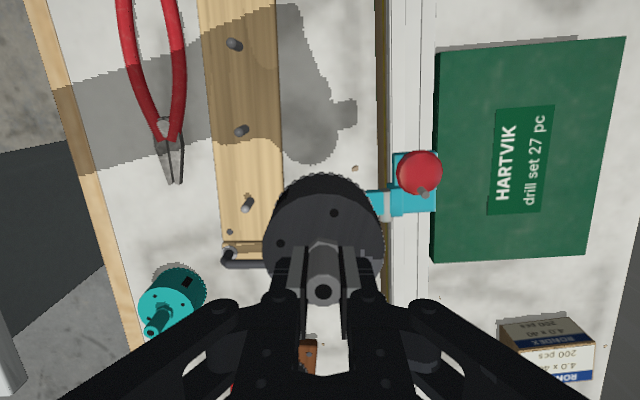

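The rack's steel posts show at (234,43), (240,131) and (247,205), with the handle at (240,258) at the near end. The held saw_62 hangs level in the gripper at (325,235). The clamp is at (400,190). I'll take a second view farther on.

```bash
python3 -m pendant '[[0,0.03,0,0,0],[0,0.04,0,0,0],[0,0.03,0,0,0],[0,0,0,0,0],[0,0,0,0,0]]' 70
python3 - <<'E'
from m import *
p,W,m=look("w4")
height_blobs(W,.040,.054,(.42,.58,0.08,.4))
Z=np.load("w3.npz");V=Z["W"]
M=(V[...,2]>.03)&(V[...,0]>.55)&(V[...,0]<.68)&(V[...,1]>.08)&(V[...,1]<.2)
M[:,:385]=0;M[:150]=0;M[215:]=0
P=V[M]
for a in np.arange(.57,.69,.01):
    q=P[(P[:,0]>a)&(P[:,0]<a+.01)]
    if len(q):print(round(a,2),q[:,2].max().round(3),q[:,1].min().round(3),q[:,1].max().round(3))
E
```

```text
t: 6.0
eef_pos: [0.5974, 0.2327, 0.3954]
tool_rot: [-0.0, 0.731, 0.683, -0.0]
contact_force: [0.4, -0.5, -2.9]
gripper_width: 0.162
grasp_force: 69.0
[234.  77.] 98 mean [0.5254 0.3258 0.0472] circ [0.5247 0.3247] 0.0041 zmax 0.0507
[241. 160.] 84 mean [0.5202 0.2524 0.0467] circ [0.5197 0.2518] 0.0045 zmax 0.0498
[246. 233.] 81 mean [0.5152 0.1773 0.0463] circ [0.5148 0.1765] 0.0043 zmax 0.0508
[251. 296.] 73 mean [0.5102 0.1032 0.0459] circ [0.5099 0.1024] 0.0044 zmax 0.0496
0.63 0.109 0.11 0.13
0.64 0.116 0.109 0.157
0.65 0.118 0.101 0.161
0.66 0.13 0.094 0.161
0.67 0.117 0.094 0.159
```

```bash
python3 -m pendant '[[0,-0.0345,-0.0195,0,0],[0,-0.0345,-0.0195,0,0],[0,-0.0345,-0.0195,0,0],[0,-0.035,-0.02,0,0],[0,0,0,0.03,0],[0,0,0,0.04,0],[0,0,0,0.02,0],[0,0,0,0,0]]' 70
```

```text
t: 6.72
eef_pos: [0.5075, 0.0958, 0.3019]
tool_rot: [-0.001, 0.733, 0.68, -0.004]
contact_force: [-0.2, -0.9, -2.2]
gripper_width: 0.16
grasp_force: 69.0
```

```bash
python3 -m pendant '[[0,0.004,0.002,0.03,0],[0,0,0,0.015,0],[0,0,0,0.006,0],[0,0,0,0.003,0],[0,0,0,0,0],[0,0,0,0,0]]' 70
```

```text
t: 7.22
eef_pos: [0.5126, 0.1026, 0.253]
tool_rot: [0.001, 0.732, 0.682, 0.001]
contact_force: [0.5, 0.3, -2.4]
gripper_width: 0.158
grasp_force: 69.1
```

```bash
python3 -m pendant '[[0,0,0,0.003,0],[0,0,0,0.002,0],[0,0,0,0.001,0],[0,0,0,0,0],[0,0,0,0,0]]' 70; python3 -m pendant '[[0.05,0,0,0.0,0],[0.05,0,0,0,0],[0.05,0,0,0,0],[0.05,0,0,0,0],[0.05,0,0,0,0]]' 70
```

```text
t: 7.63
eef_pos: [0.5122, 0.103, 0.2464]
tool_rot: [0.0, 0.731, 0.682, 0.0]
contact_force: [-2.3, -0.5, 5.5]
gripper_width: 0.162
grasp_force: 70.1
t: 8.05
eef_pos: [0.512, 0.1031, 0.2456]
tool_rot: [-0.0, 0.731, 0.682, 0.0]
contact_force: [-0.2, 0.0, 0.4]
gripper_width: 0.583
grasp_force: 0.0
```

```bash
python3 -m pendant '[[0.06,0,0,-0.03,0],[0.06,0,0,-0.035,0],[0.06,-0.01,0.0,-0.02,0],[0.06,-0.035,0.005,0,0],[0.06,-0.04,0.005,0,0],[0.06,-0.04,0.005,0,0],[0.06,-0.04,0.005,0,0],[0.06,-0.04,0.005,0,0],[0.06,-0.029,0.0045,0,0],[0.06,0,0,0,0],[0.06,0,0,0,0],[0.06,0,0,0,0]]' 70
cat > g.py <<'E'
from h import *
import sys
x,y=map(float,sys.argv[1:3]);o=bot.get_obs();P=o["eef_pos"];w,a,b,_=o["tool_rot"]
d=np.array([x,y])-P[:2];print(np.round(P,4),"X",round(d@[a*a-b*b,2*a*b],4),"Y",round(d@[2*a*b,b*b-a*a],4))
E
python3 g.py .5254 -.1323
```

```text
t: 9.05
eef_pos: [0.525, -0.1319, 0.3305]
tool_rot: [-0.0, 0.731, 0.682, 0.0]
contact_force: [-0.1, 0.6, 0.3]
gripper_width: 0.701
grasp_force: 0.0
[ 0.525  -0.1319  0.3305] X -0.0004 Y 0.0004
```

```bash
python3 -m pendant '[[0.06,0,0,0.035,0],[0.06,0,0,0.03,0],[0.06,0,0,0.0145,0],[0.06,0,0,0.005,0],[0.06,0,0,0,0],[0.06,0,0,0,0],[0,0,0,0,0],[0,0,0,0,0],[0,0,0,0,0],[0,0,0,0,0],[0,0,0,0,0],[0,0,0,0,0]]' 70
python3 g.py .5254 -.1323
```

```text
t: 10.05
eef_pos: [0.5254, -0.1325, 0.2473]
tool_rot: [0.001, 0.731, 0.682, 0.001]
contact_force: [-1.1, 0.9, 5.7]
gripper_width: 0.163
grasp_force: 68.2
[ 0.5254 -0.1325  0.2473] X 0.0002 Y -0.0001
```

```bash
python3 -m pendant '[[0,0,0,-0.03,0],[0,0,0,-0.04,0],[0,0,0,-0.04,0],[0,0.025,-0.0015,-0.01,0],[0,0.039,-0.004,0,0],[0,0.04,-0.004,0,0],[0,0.04,-0.004,0,0],[0,0.04,-0.004,0,0],[0,0.04,-0.004,0,0],[0,0.04,-0.005,0,0],[0,0.028,-0.003,0,0],[0,0.0157,-0.0022,0,0]]' 70
python3 -m pendant '[[0,0,0,0,0],[0,0,0,0,0],[0,0,0,0,0]]'
python3 g.py .5147 .1766
```

```text
t: 11.05
eef_pos: [0.5138, 0.1813, 0.3664]
tool_rot: [-0.001, 0.73, 0.684, 0.001]
contact_force: [0.5, -0.2, -1.5]
gripper_width: 0.158
grasp_force: 68.8
t: 11.3
eef_pos: [0.5149, 0.1754, 0.3661]
tool_rot: [0.0, 0.732, 0.682, -0.0]
contact_force: [-0.2, -0.1, -1.3]
gripper_width: 0.159
grasp_force: 68.8
[0.5149 0.1754 0.3661] X 0.0012 Y -0.0003
```

Down 0.119 to contact height 0.247.

```bash
python3 -m pendant '[[0,0.001,0,0.03,0],[0,0,0,0.035,0],[0,0,0,0.03,0],[0,0,0,0.015,0],[0,0,0,0.005,0],[0,0,0,0.002,0],[0,0,0,0.0015,0],[0,0,0,0,0],[0,0,0,0,0],[0,0,0,0,0]]' 70
```

```text
t: 12.13
eef_pos: [0.5154, 0.1778, 0.2488]
tool_rot: [0.0, 0.731, 0.682, 0.001]
contact_force: [0.1, 0.9, -2.4]
gripper_width: 0.159
grasp_force: 68.8
```

```bash
python3 -m pendant '[[0,0,0,0.001,0],[0,0,0,0.001,0],[0,0,0,0.001,0],[0,0,0,0,0],[0,0,0,0,0]]' 70
```

```text
t: 12.55
eef_pos: [0.5154, 0.1779, 0.2472]
tool_rot: [0.0, 0.731, 0.682, 0.001]
contact_force: [-5.0, -2.5, 19.8]
gripper_width: 0.16
grasp_force: 71.5
```

```bash
python3 -m pendant '[[0.06,0,0,0,0],[0.06,0,0,0,0],[0.06,0,0,0,0],[0.06,0,0,0,0],[0.06,0,0,-0.03,0],[0.06,0,0,-0.035,0],[0.06,-0.015,0,-0.018,0],[0.06,-0.04,0.001,0,0],[0.06,-0.04,0.001,0,0],[0.06,-0.04,0.001,0,0],[0.06,-0.04,0.001,0,0],[0.06,-0.04,0.001,0,0]]' 70
python3 -m pendant '[[0.06,-0.04,0.001,0,0],[0.06,-0.04,0.001,0,0],[0.06,-0.04,0.001,0,0],[0.06,-0.04,0.001,0,0],[0.06,-0.04,0.001,0,0],[0.06,-0.04,0.001,0,0],[0.06,-0.035,0.001,0,0],[0.06,-0.025,0.001,0,0],[0.06,-0.018,0.001,0,0],[0.06,0,0,0,0],[0.06,0,0,0,0],[0.06,0,0,0,0]]' 70
python3 g.py .4924 -.3552
```

```text
t: 13.55
eef_pos: [0.5045, -0.0389, 0.3277]
tool_rot: [0.0, 0.731, 0.682, 0.0]
contact_force: [1.3, -0.1, 0.0]
gripper_width: 0.706
grasp_force: 0.0
t: 14.55
eef_pos: [0.492, -0.3539, 0.3273]
tool_rot: [-0.001, 0.731, 0.682, 0.0]
contact_force: [0.2, 0.4, -0.1]
gripper_width: 0.703
grasp_force: 0.0
[ 0.492  -0.3539  0.3273] X -0.0013 Y 0.0005
```

```bash
python3 -m pendant '[[0.06,-0.001,0,0.035,0],[0.06,0,0,0.03,0],[0.06,0,0,0.0115,0],[0.06,0,0,0.004,0],[0.06,0,0,0,0],[0.06,0,0,0,0],[0,0,0,0,0],[0,0,0,0,0],[0,0,0,0,0],[0,0,0,0,0],[0,0,0,0,0],[0,0,0,0,0]]' 70
python3 g.py .4924 -.3552
```

```text
t: 15.55
eef_pos: [0.4921, -0.3563, 0.2483]
tool_rot: [0.001, 0.731, 0.682, 0.0]
contact_force: [-0.2, 0.6, 6.5]
gripper_width: 0.16
grasp_force: 68.2
[ 0.4921 -0.3563  0.2483] X 0.0011 Y 0.0002
```

```bash
python3 -m pendant '[[0,0,0,-0.03,0],[0,0,0,-0.04,0],[0,0,0,-0.04,0],[0,0.03,0,-0.01,0],[0,0.04,-0.001,0,0],[0,0.04,-0.001,0,0],[0,0.04,-0.001,0,0],[0,0.04,-0.001,0,0],[0,0.04,-0.001,0,0],[0,0.04,-0.001,0,0],[0,0.04,-0.001,0,0],[0,0.04,-0.001,0,0]]' 70
python3 -m pendant '[[0,0.04,-0.001,0,0],[0,0.04,-0.001,0,0],[0,0.04,-0.001,0,0],[0,0.04,-0.001,0,0],[0,0.04,-0.001,0,0],[0,0.035,-0.001,0,0],[0,0.022,0,0,0],[0,0,0,0,0],[0,0,0,0,0],[0,0,0,0,0]]'
python3 g.py .5197 .2515
```

```text
t: 16.55
eef_pos: [0.5075, -0.0045, 0.3672]
tool_rot: [-0.0, 0.731, 0.682, -0.0]
contact_force: [1.3, -0.3, -1.9]
gripper_width: 0.158
grasp_force: 68.8
t: 17.38
eef_pos: [0.52, 0.2495, 0.3667]
tool_rot: [0.0, 0.732, 0.682, -0.001]
contact_force: [0.9, 0.2, -0.7]
gripper_width: 0.153
grasp_force: 68.8
[0.52   0.2495 0.3667] X 0.002 Y -0.0005
```

```bash
python3 -m pendant '[[0,0.001,0,0.03,0],[0,0,0,0.035,0],[0,0,0,0.03,0],[0,0,0,0.015,0],[0,0,0,0.005,0],[0,0,0,0.002,0],[0,0,0,0.001,0],[0,0,0,0.001,0],[0,0,0,0,0],[0,0,0,0,0],[0,0,0,0,0]]' 70
```

```text
t: 18.3
eef_pos: [0.5204, 0.2516, 0.249]
tool_rot: [0.0, 0.731, 0.682, 0.001]
contact_force: [-0.8, 0.2, -0.9]
gripper_width: 0.156
grasp_force: 68.7
```

```bash
python3 -m pendant '[[0,0,0,0.001,0],[0,0,0,0.001,0],[0,0,0,0,0],[0,0,0,0,0],[0,0,0,0,0]]' 70
```

```text
t: 18.72
eef_pos: [0.5205, 0.2518, 0.2482]
tool_rot: [0.0, 0.731, 0.682, 0.001]
contact_force: [-4.1, -2.3, 13.0]
gripper_width: 0.159
grasp_force: 70.8
```

```bash
python3 -m pendant '[[0.06,0,0,0,0],[0.06,0,0,0,0],[0.06,0,0,0,0],[0.06,0,0,0,0],[0.06,0,0,-0.03,0],[0.06,0,0,-0.035,0],[0.06,-0.015,0,-0.017,0],[0.06,-0.04,0.002,0,0],[0.06,-0.04,0.002,0,0],[0.06,-0.04,0.002,0,0],[0.06,-0.04,0.002,0,0],[0.06,-0.04,0.002,0,0]]' 70
python3 -m pendant '[[0.06,-0.04,0.002,0,0],[0.06,-0.04,0.002,0,0],[0.06,-0.04,0.002,0,0],[0.06,-0.04,0.002,0,0],[0.06,-0.04,0.002,0,0],[0.06,-0.03,0.002,0,0],[0.06,-0.015,0.002,0,0],[0.06,0,0,0,0],[0.06,0,0,0,0],[0.06,0,0,0,0],[0.06,0,0,0,0]]' 70
python3 g.py .5132 -.2087
python3 - <<'E'
from m import *
p,W,m=look("w5")
height_blobs(W,.088,.11,(.44,.56,-.45,-.05))
E
```

```text
t: 19.72
eef_pos: [0.5147, 0.0345, 0.3283]
tool_rot: [0.0, 0.731, 0.682, 0.0]
contact_force: [0.7, -0.2, -1.3]
gripper_width: 0.703
grasp_force: 0.0
t: 20.63
eef_pos: [0.5123, -0.2073, 0.328]
tool_rot: [-0.0, 0.73, 0.683, 0.0]
contact_force: [-0.3, -0.1, -0.1]
gripper_width: 0.703
grasp_force: 0.0
[ 0.5123 -0.2073  0.328 ] X -0.0013 Y 0.001
[325. 219.] 515 mean [ 0.5133 -0.2075  0.0951] circ [ 0.5133 -0.2091] 0.0079 zmax 0.0974
```

```bash
python3 -m pendant '[[0.06,-0.0015,0.001,0.035,0],[0.06,0,0,0.03,0],[0.06,0,0,0.012,0],[0.06,0,0,0.004,0],[0.06,0,0,0,0],[0.06,0,0,0,0],[0,0,0,0,0],[0,0,0,0,0],[0,0,0,0,0],[0,0,0,0,0],[0,0,0,0,0],[0,0,0,0,0]]' 70
python3 g.py .5133 -.2088
```

```text
t: 21.68
eef_pos: [0.5132, -0.2108, 0.2483]
tool_rot: [0.001, 0.731, 0.682, 0.0]
contact_force: [-1.1, 0.4, 6.0]
gripper_width: 0.154
grasp_force: 68.2
[ 0.5132 -0.2108  0.2483] X 0.002 Y -0.0
```

```bash
python3 -m pendant '[[0,0,0,-0.03,0],[0,0,0,-0.04,0],[0,0,0,-0.04,0],[0,0.03,-0.001,-0.01,0],[0,0.04,-0.002,0,0],[0,0.04,-0.002,0,0],[0,0.04,-0.002,0,0],[0,0.04,-0.002,0,0],[0,0.04,-0.002,0,0],[0,0.04,-0.002,0,0],[0,0.04,-0.002,0,0],[0,0.04,-0.002,0,0]]' 70
python3 -m pendant '[[0,0.04,-0.002,0,0],[0,0.04,-0.002,0,0],[0,0.04,-0.002,0,0],[0,0.04,-0.002,0,0],[0,0.0235,0,0,0],[0,0,0,0,0],[0,0,0,0,0],[0,0,0,0,0],[0,0,0,0,0]]'
python3 g.py .5247 .3232
```

```text
t: 22.68
eef_pos: [0.5198, 0.1415, 0.3675]
tool_rot: [0.0, 0.731, 0.682, 0.0]
contact_force: [1.5, -0.6, -1.0]
gripper_width: 0.156
grasp_force: 68.6
t: 23.43
eef_pos: [0.5256, 0.3215, 0.3671]
tool_rot: [0.0, 0.732, 0.681, -0.0]
contact_force: [1.0, -0.2, -0.3]
gripper_width: 0.156
grasp_force: 68.6
[0.5256 0.3215 0.3671] X 0.0017 Y -0.001
```

```bash
python3 -m pendant '[[0,0.0005,-0.0005,0.03,0],[0,0,0,0.02,0],[0,0,0,0.01,0],[0,0,0,0,0],[0,0,0,0,0]]' 70;python3 g.py .5247 .3232; python3 -m pendant '[[0,0,0,0.03,0],[0,0,0,0.018,0],[0,0,0,0.005,0],[0,0,0,0.003,0],[0,0,0,0.001,0],[0,0,0,0.001,0],[0,0,0,0.001,0],[0,0,0,0,0],[0,0,0,0,0],[0,0,0,0,0]]' 70
```

```text
t: 23.85
eef_pos: [0.525, 0.323, 0.3074]
tool_rot: [0.0, 0.732, 0.682, -0.0]
contact_force: [-0.3, -0.0, -0.9]
gripper_width: 0.159
grasp_force: 68.6
[0.525  0.323  0.3074] X 0.0001 Y -0.0004
t: 24.68
eef_pos: [0.5248, 0.3239, 0.2487]
tool_rot: [0.0, 0.731, 0.682, 0.0]
contact_force: [-0.5, -0.2, -1.5]
gripper_width: 0.158
grasp_force: 68.6
```

```bash
python3 -m pendant '[[0,0,0,0.001,0],[0,0,0,0.001,0],[0,0,0,0,0],[0,0,0,0,0],[0,0,0,0,0]]' 70
```

```text
t: 25.1
eef_pos: [0.5249, 0.3242, 0.2483]
tool_rot: [0.0, 0.731, 0.682, 0.001]
contact_force: [-2.8, -2.4, 13.3]
gripper_width: 0.155
grasp_force: 70.5
```

Seated. Now I'll release, lift, move back and look at all four.

```bash
python3 -m pendant '[[0.06,0,0,0,0],[0.06,0,0,0,0],[0.06,0,0,0,0],[0.06,0,0,0,0],[0.06,0,0,-0.03,0],[0.06,0,0,-0.035,0],[0.06,0,0,-0.04,0],[0.06,-0.02,0.03,-0.02,0],[0.06,-0.02,0.03,-0.01,0],[0.06,-0.02,0.03,0,0],[0.06,0,0,0,0],[0.06,0,0,0,0]]' 70
python3 - <<'E'
from m import *
p,W,m=look("w6")
height_blobs(W,.088,.11,(.44,.58,0.05,.45)); print(); height_blobs(W,.055,.0665,(.44,.58,.05,.45))
p,_=bot.read_camera("scene");cv2.imwrite("pics/s6.png",cv2.resize(p[110:280,200:440],(780,552)))
E
```

```text
t: 26.1
eef_pos: [0.6121, 0.2549, 0.3808]
tool_rot: [0.001, 0.733, 0.68, -0.0]
contact_force: [-0.6, 0.8, 0.5]
gripper_width: 0.703
grasp_force: 0.0
[197. 108.] 437 mean [0.5261 0.3262 0.0952] circ [0.525  0.3261] 0.008 zmax 0.0986
[208. 203.] 372 mean [0.5214 0.2539 0.0949] circ [0.5206 0.2531] 0.0083 zmax 0.0974

[215. 104.] 732 mean [0.5296 0.3268 0.0616] circ [0.5249 0.3262] 0.0159 zmax 0.0665
[223. 188.] 1255 mean [0.5239 0.2565 0.0615] circ [0.5204 0.253 ] 0.0214 zmax 0.0663
[219. 257.] 979 mean [0.5093 0.1901 0.0615] circ [0.5145 0.1786] 0.026 zmax 0.066
[254. 333.] 796 mean [0.5303 0.1017 0.0613] circ [0.5246 0.102 ] 0.0276 zmax 0.0643
```

View pics/w6.png

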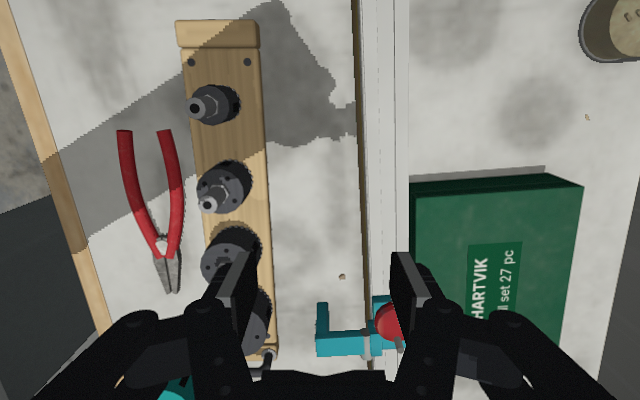

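View pics/s6.png

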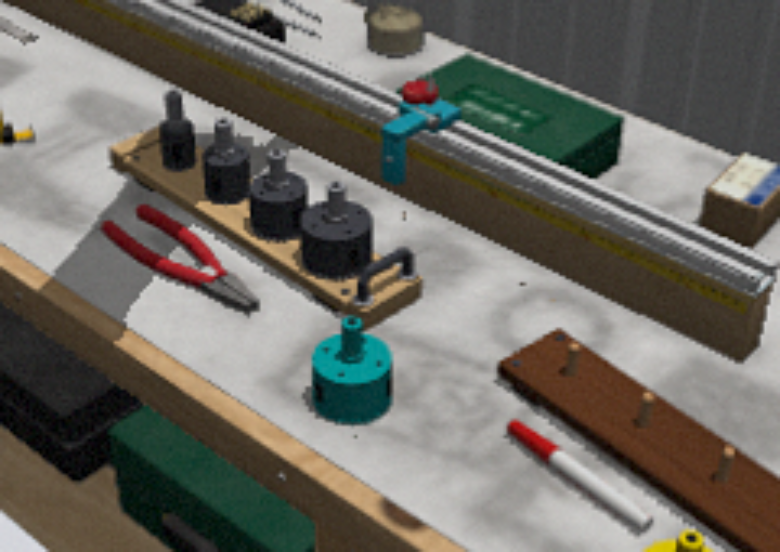

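Both pictures show the four saws standing upright and fully down on the plywood rack. In the scene crop the largest is next to the handle at (337,235), then (278,200), (227,165) and the smallest at (177,135). The cup tops are at the seated height of 0.062, the marker and pliers look undisturbed, and the gripper is clear.

```bash
python3 -c "
from station import bot
print(bot.hand_in())"
```

```text
the job is handed in; nothing more can be done
None
```

All four hole saws are on the carry rack, fully down over their posts and in size order from the 62 mm at the handle to the 32 mm at the far end; I left the marker and pliers alone and handed the job in at about 26 s.

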